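# Seal the grass-seed tub

## Task

On the shed bench stand two tan storage tubs with black lids, in a row with a grey round pail; the lid of the longer, lower, rectangular tub is only resting on its seal and stands proud all round. Press that lid home by pushing down on its corners one after another, until it sits flat and fully down on the tub all the way round. Do not push on the other, square tub: it is already sealed.

Things in the scene. Friction and masses are not known exactly. Their poses are not given: they have to be found in the camera images.
- tub: Tan rectangular tub to seal, 200 mm (x) by 150 mm (y), 110 mm high to its lip; never moves; stands left, right or middle in a row with the square tub and a grey round pail. Origin: centre of underside, z up. Just inside the lip a pale seal stands 10 mm above it, carried at the corners, 88 mm (x) and 63 mm (y) from the middle. Each corner of the seal sinks on its own under about 7 N and stays down.
- lid: Its black rigid lid, 214 (x) by 164 mm (y), loose on the seal. Origin: mid underside of its 5 mm plate, 120 mm above the tub's origin at start, 110 when home. Skirt 28 mm: home, it hides the tub's pale band. Grip 12 mm high in the middle. Press the grey corner marks, x +-85, y +-60 mm: a pressed corner drops about 10 mm to the lip, the one across rises; press that next, then the others.
- sealed_tub: The other tub, same materials, already sealed; do not push on it. Square, 164 mm by 164 mm over its black lid, 130 mm high to the top of the lid, with a grip 12 mm higher in the middle; it never moves. Origin: centre of its underside.

How it is judged:
On the way:
1. the lid is being pressed in corner by corner: one corner goes down first, so that the lid leans more than 1 degree (angle between the z axis of lid and the z axis of tub, either way round above 0.0175 rad), for 0.1 s.
At the end, for the whole second after the job is handed in: The lid is at rest on the tub, its plate within 3.5 mm of the lip at the middle (it starts 10 mm proud) and level with the tub to within 1.7 degrees (z of lid in the frame of tub between 0.106 and 0.1135 m and angle between the z axis of lid and the z axis of tub, either way round below 0.03 rad and linear speed of lid below 0.02 m/s); the robot touches nothing.
It fails at once if the other, sealed tub is pushed on with more than 8 N (contact force between any of the fingers, the arm and sealed_tub above 8 N).
It also fails if it takes over 67 s, if anything falls off the work surface, if the arm or the gripper's body presses on something with over 40 N, if the wrist force passes 120 N, or if a joint passes its speed limit or range.

## Robot

A 7-joint arm with a two-finger parallel gripper is mounted at the origin on the work surface. World frame = base frame: x ahead of the robot, y to its left, z up, the work surface at z = 0. Lengths are in m, angles in rad, forces in N, time in s.
With the tool pointing down it reaches from about 0.425 to 0.925 m from the base axis. Payload 6.8 kg.
Tool frame: the origin (TCP) lies at the very end of the fingers, on their centre line; the grasp point (between the pads) lies 19 mm behind it; z points along the fingers, y is the line along which they close (so a half turn about z gives the same grasp; the last joint's range is limited). The gripper opens to 85 mm and grips with 20 to 120 N. Pads are 22 mm wide; open, the fingers measure 114 mm over their backs; the gripper's body (76 mm by 85 mm) begins 54 mm behind the grasp point. The pads swing forward as they close: fully open they stand 13 mm farther back than shut.
Start: joints at [-1.394, 0.477, 0.022, 1.555, -0.011, 1.109, -0.083], TCP at [0.19, 0.648, 0.231] pointing down, gripper open.
Joint ranges: [-2.96, 2.96], [-0.34, 2.1], [-1.41, 1.46], [0.24, 2.44], [-1.37, 4.51], [0.17, 1.92], [-2.96, 2.96]. Speed limits (rad/s): [2.39, 2.39, 3.14, 3.14, 3.14, 3.14, 3.14].

## Interface

Orientations are given as a unit quaternion [w, x, y, z].
In Python, from station import bot gives the robot as it stands. The module is installed in compiled form; this text tells all that it offers.
- The arm moves only by the shell command python3 -m jog 'ROWS' [OPENING] [FORCE]. ROWS is JSON, a list of rows, each a list of 4 numbers: the shift along the tool's x, y, z in cm, then the turn about the tool's z in rad. In form: [[x, y, z, spin], ...]. A call has 1 to 20 rows; each row is the pose to reach, as a shift and turn from the pose commanded when the call began, along the tool's axes at that moment; what a row does not reach only later rows make up. A row lasts 1/12 s, in which the tool goes at most 41.7 mm and 7.16 degrees, less where a joint would pass 70% of its speed; a pose out of reach is approached as far as the arm can. A call with a gripper value outside its range is refused whole. OPENING is the closure, from -1 (fully open) to 1 (shut), set as the call begins (- or left out, the last holds). The fingers move at their own pace and stop on an object; FORCE is the grip in N (left out, the last holds). Time passes only in rows, so rows that repeat a pose let the fingers close. It gives the time, the measured TCP pose, the force, the opening and the grip force at its end, in the units of the state.
- bot.get_obs(): the state, without advancing time (a new reading comes with each control period).
- bot.read_camera(name): name is "scene" or "top" or "wrist"; returns a dict with "pixels" (420x560x3 uint8, red, green, blue), "depth" (420x560 float32, m along the optical axis (not along the pixel's ray), 0 where there is no reading), "fovy" (degrees; the focal length in pixels is half the picture's height over the tangent of half this angle, whatever the lens; pixels are square), "cx", "cy" (the principal point, pixels), "distortion" ([k1, k2, p1, p2, k3] as OpenCV has them; the pictures are not rectified), "pose" (4x4, takes a point from camera to world coordinates). Camera axes: x right, y down, z forward; pixel columns grow to the right and rows downward; lengths in m; the calibration is good to about 2 mm. A picture is of the moment at which its call begins.
- bot.hand_in(): hands the job in; it is judged then, once.
The state is a dict: "t": time; "q": joint angles; "joint_vel": joint speeds; "joint_torque": joint torques, N m; "eef_pos": TCP position; "tool_rot": TCP orientation; "contact_force": force on the tool from outside, world axes, zero at the start; "torque": the same for the moment, N m; "gripper_width": opening from 0.0 (shut) to 1.0 (fully open); "grasp_force": force on a finger pad.
Only numpy, scipy, OpenCV 4.12 (cv2) and the standard library are available. Lean on these libraries where they do the work, as an engineer would, in place of code of your own. Each camera call takes 0.05 s, during which the arm holds its last target. There are 200 camera calls.

## Working session

There is one attempt and no reset: what is moved stays moved. The work goes in short steps, Python scripts to look and compute and a shell command to move; the robot and the scene stay as the last step left them, time stands still between calls to the robot, and variables do not carry over. Pictures are saved under pics/ and viewed, at most 10 in all, crops included, and the job is handed in when it is done.

```bash
mkdir -p pics; cat > h.py <<'E'
import numpy as np, cv2
from station import bot
def K(c):
    f=c["pixels"].shape[0]/2/np.tan(np.radians(c["fovy"])/2)
    return np.array([[f,0,c["cx"]],[0,f,c["cy"]],[0,0,1.]])
def world(c,uv,z=None):
    "pixel -> world, by depth or on plane z"
    n=cv2.undistortPoints(np.array([[uv]],float),K(c),np.array(c["distortion"])).ravel()
    r=np.array([n[0],n[1],1.]); P=np.array(c["pose"])
    if z is None:
        u,v=map(int,uv); d=c["depth"][v-1:v+2,u-1:u+2]; d=np.median(d[d>0])
    else: d=(z-P[2,3])/(P[:3,:3]@r)[2]
    return P[:3,:3]@(r*d)+P[:3,3]
E
python3 - <<'E'
from h import *
import pickle
for n in ("scene","top"):
    c=bot.read_camera(n); pickle.dump(c,open(n+".pkl","wb")); cv2.imwrite(f"pics/{n}0.png",c["pixels"][:,:,::-1])
    print(n,c["fovy"],np.round(c["pose"],3).tolist(),c["distortion"])
o=bot.get_obs(); print({k:np.round(v,3).tolist() for k,v in o.items()})
E
```

```text
scene 48.44972918340193 [[-0.325, 0.903, -0.282, 0.852], [0.946, 0.31, -0.095, 0.09], [0.001, -0.297, -0.955, 1.086], [0.0, 0.0, 0.0, 1.0]] [-0.12740103  0.          0.          0.          0.        ]
top 47.05783657300879 [[-0.017, -0.988, 0.153, 0.398], [-1.0, 0.02, 0.013, -0.005], [-0.015, -0.153, -0.988, 1.121], [0.0, 0.0, 0.0, 1.0]] [-0.102683  0.        0.        0.        0.      ]
{'t': 0.1, 'q': [-1.394, 0.478, 0.022, 1.556, -0.012, 1.109, -0.083], 'joint_vel': [0.002, -0.003, 0.001, -0.003, -0.003, -0.001, -0.002], 'joint_torque': [0.005, -59.776, 1.614, -28.195, 0.013, 0.005, 0.0], 'eef_pos': [0.189, 0.647, 0.23], 'tool_rot': [-0.0, 0.142, 0.99, -0.001], 'contact_force': [0.176, -0.097, -0.445], 'torque': [0.033, 0.006, 0.011], 'grasp_force': 0.0, 'gripper_width': 0.998}
```

View pics/top0.png

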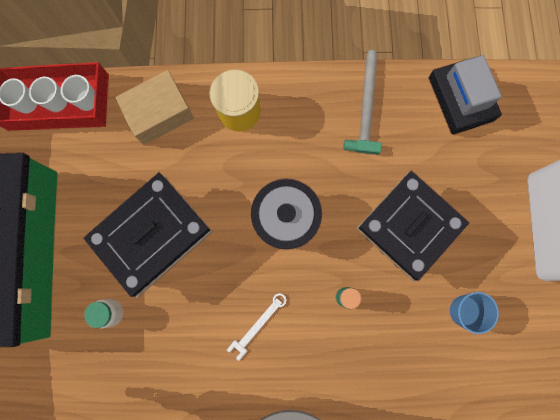

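View pics/scene0.png

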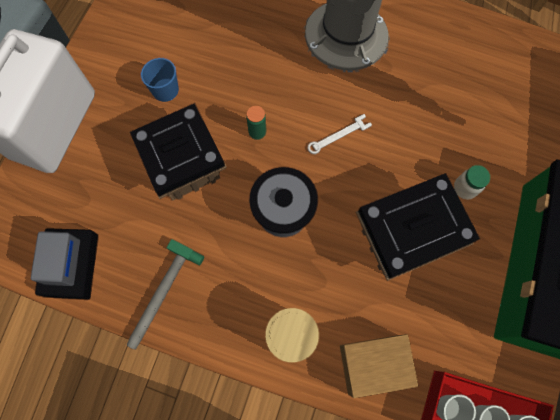

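The top view shows the rectangular tub on the left, with marks at about (157,186), (97,239), (193,228) and (132,281). The pail is in the middle and the square tub is on the right, at about (413,225). The scene view agrees: marks at (374,212), (446,185), (467,233), (397,257).

```bash
python3 - <<'E'
from h import *
import pickle
from scipy.spatial.transform import Rotation as R
T={n:pickle.load(open(n+".pkl","rb")) for n in("top","scene")}
px={"top":[(157,186),(97,239),(193,228),(132,281)],"scene":[(397,257),(467,233),(374,212),(446,185)]}
for n in px:
    c=T[n]; M=np.array([world(c,p,.125) for p in px[n]]); D=np.array([world(c,p) for p in px[n]])
    print(n,M.round(4).tolist(),D.round(4).tolist(),"mid",M.mean(0).round(4)); 
    print([np.linalg.norm(M[i]-M[j]).round(4) for i,j in((0,1),(0,2),(0,3),(1,2))])
o=bot.get_obs(); q=np.array(o["tool_rot"]); r=R.from_quat(q[[1,2,3,0]]); print(r.as_matrix().round(3))
M=np.array([world(T["top"],p,.125) for p in px["top"]]); print("tool cm",(r.inv().apply(M-o["eef_pos"])*100).round(2))
E
```

```text
top [[0.6085, 0.2717, 0.125], [0.4972, 0.3989, 0.125], [0.5171, 0.1931, 0.125], [0.4084, 0.3207, 0.125]] [[0.6082, 0.2713, 0.1265], [0.4972, 0.3989, 0.125], [0.5171, 0.1931, 0.1251], [0.4084, 0.3205, 0.1254]] mid [0.5078 0.2961 0.125 ]
[np.float64(0.1691), np.float64(0.1205), np.float64(0.206), np.float64(0.2067)]
scene [[0.6, 0.2685, 0.125], [0.5002, 0.4019, 0.125], [0.5207, 0.1955, 0.125], [0.4078, 0.3327, 0.125]] [[0.5999, 0.2685, 0.1248], [0.5005, 0.4016, 0.1258], [0.5208, 0.1955, 0.1251], [0.4083, 0.3324, 0.1262]] mid [0.5072 0.2997 0.125 ]
[np.float64(0.1666), np.float64(0.1077), np.float64(0.2026), np.float64(0.2074)]
[[-0.96   0.281 -0.   ]
 [ 0.281  0.96  -0.002]
 [-0.    -0.002 -1.   ]]
tool cm [[-50.77 -24.26  10.59]
 [-36.51 -15.18  10.57]
 [-44.2  -34.37  10.6 ]
 [-30.18 -25.18  10.59]]
```

```bash
python3 -m jog '[[0,0,-4,0],[-3,-2.5,-5,0],[-30.2,-25.2,-5,0],[-30.2,-25.2,-5,0],[-30.2,-25.2,-5,0],[-30.2,-25.2,-5,0],[-30.2,-25.2,-5,0],[-30.2,-25.2,-5,0],[-30.2,-25.2,-5,0],[-30.2,-25.2,-5,0],[-30.2,-25.2,-5,0],[-30.2,-25.2,-5,0],[-30.2,-25.2,-2,0],[-30.2,-25.2,2,0],[-30.2,-25.2,6,0],[-30.2,-25.2,8,0],[-30.2,-25.2,8,0],[-30.2,-25.2,8,0]]' 1 40
```

```text
t: 1.6
eef_pos: [0.4079, 0.3212, 0.1507]
tool_rot: [-0.001, 0.142, 0.99, -0.001]
contact_force: [-0.0, 0.5, -0.5]
gripper_width: 0.001
grasp_force: 0.0
```

```bash
python3 -m jog '[[0,0,1.5,0],[0,0,2.2,0],[0,0,2.5,0],[0,0,2.7,0],[0,0,2.9,0],[0,0,3.1,0],[0,0,3.3,0],[0,0,3.4,0],[0,0,3.5,0],[0,0,3.6,0],[0,0,3.6,0],[0,0,3.6,0]]'
```

```text
t: 2.6
eef_pos: [0.409, 0.3218, 0.1171]
tool_rot: [0.0, 0.142, 0.99, 0.001]
contact_force: [-3.2, -1.6, 9.6]
gripper_width: 0.002
grasp_force: 5.1
```

```bash
python3 -m jog '[[0,0,0.2,0],[0,0,0.4,0],[0,0,0.6,0],[0,0,0.6,0],[0,0,0.6,0],[0,0,0.6,0]]'; python3 - <<'E'
from h import *
c=bot.read_camera("scene"); cv2.imwrite("pics/s1.png",cv2.resize(c["pixels"][150:300,320:520,::-1],None,fx=4,fy=4,interpolation=cv2.INTER_CUBIC))
E
```

```text
t: 3.1
eef_pos: [0.4094, 0.3221, 0.1154]
tool_rot: [0.0, 0.142, 0.99, 0.002]
contact_force: [-14.8, -11.2, 53.8]
gripper_width: 0.003
grasp_force: 27.2
```

View pics/s1.png

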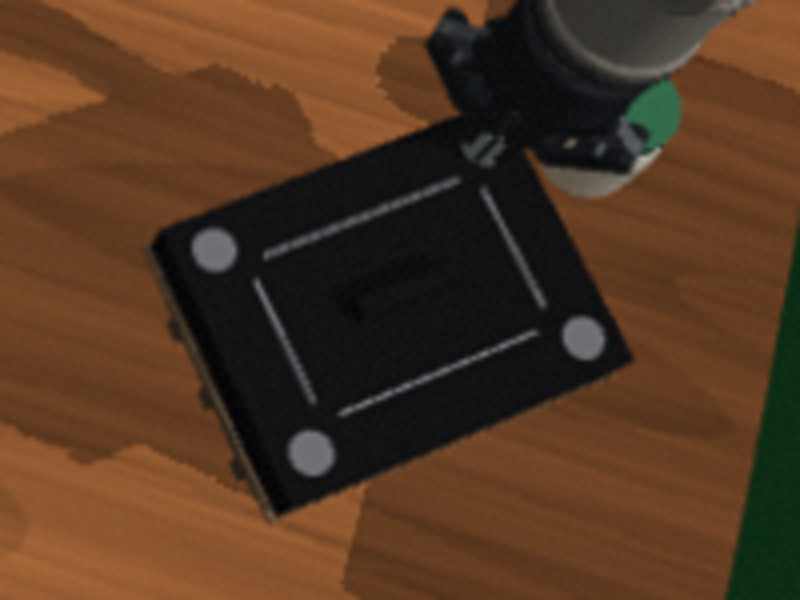

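The crop shows the fingertip at the far mark (485,150), with that corner pressed to a hard stop (54 N). The other three marks, at (214,250), (312,453) and (583,338), are clear. Next is the corner across.

```bash
python3 -m jog '[[0,0,-4,0],[0,0,-6,0],[-4,0.2,-6,0],[-20.6,0.9,-6,0],[-20.6,0.9,-6,0],[-20.6,0.9,-6,0],[-20.6,0.9,-6,0],[-20.6,0.9,-6,0],[-20.6,0.9,-6,0],[-20.6,0.9,-4,0],[-20.6,0.9,-3,0],[-20.6,0.9,-2.5,0],[-20.6,0.9,-2,0],[-20.6,0.9,-1.5,0],[-20.6,0.9,-1.1,0],[-20.6,0.9,-0.8,0],[-20.6,0.9,-0.6,0],[-20.6,0.9,-0.4,0],[-20.6,0.9,-0.3,0],[-20.6,0.9,-0.3,0]]'
```

```text
t: 4.82
eef_pos: [0.6091, 0.2726, 0.116]
tool_rot: [0.0, 0.142, 0.99, 0.001]
contact_force: [-8.3, -2.7, 22.3]
gripper_width: 0.001
grasp_force: 10.4
```

```bash
python3 -m jog '[[0,0,0.2,0],[0,0,0.3,0],[0,0,0.3,0]]'; python3 -m jog '[[0,0,-4,0],[0,0,-6,0],[3,2,-6,0],[14.3,9.1,-6,0],[14.3,9.1,-6,0],[14.3,9.1,-6,0],[14.3,9.1,-6,0],[14.3,9.1,-6,0],[14.3,9.1,-4,0],[14.3,9.1,-3,0],[14.3,9.1,-2.5,0],[14.3,9.1,-2,0],[14.3,9.1,-1.5,0],[14.3,9.1,-1.1,0],[14.3,9.1,-0.8,0],[14.3,9.1,-0.6,0],[14.3,9.1,-0.4,0],[14.3,9.1,-0.2,0],[14.3,9.1,0,0],[14.3,9.1,0,0]]'
```

```text
t: 5.07
eef_pos: [0.6091, 0.2726, 0.1157]
tool_rot: [0.0, 0.142, 0.99, 0.001]
contact_force: [-16.0, -5.9, 40.1]
gripper_width: 0.001
grasp_force: 19.3
t: 6.73
eef_pos: [0.4977, 0.3994, 0.1153]
tool_rot: [-0.0, 0.142, 0.99, 0.001]
contact_force: [-13.6, -9.9, 42.6]
gripper_width: -0.001
grasp_force: 21.0
```

```bash
python3 -m jog '[[0,0,-4,0],[0,0,-6,0],[-2,-4,-6,0],[-7.7,-19.2,-6,0],[-7.7,-19.2,-6,0],[-7.7,-19.2,-6,0],[-7.7,-19.2,-6,0],[-7.7,-19.2,-6,0],[-7.7,-19.2,-6,0],[-7.7,-19.2,-4,0],[-7.7,-19.2,-3,0],[-7.7,-19.2,-2,0],[-7.7,-19.2,-1.5,0],[-7.7,-19.2,-1.1,0],[-7.7,-19.2,-0.8,0],[-7.7,-19.2,-0.6,0],[-7.7,-19.2,-0.4,0],[-7.7,-19.2,-0.2,0],[-7.7,-19.2,0,0],[-7.7,-19.2,0,0]]'; python3 -m jog '[[0,0,-4,0],[0,0,-8,0],[0,0,-12,0],[4,0,-15,0],[8,0,-18,0],[25,15,-18,0],[25,15,-18,0],[25,15,-18,0],[25,15,-18,0],[25,15,-18,0],[25,15,-18,0],[25,15,-18,0],[25,15,-18,0],[25,15,-18,0]]'
python3 - <<'E'
from h import *
for n in("top","scene"):
    c=bot.read_camera(n)
    a=c["pixels"][150:300,60:260] if n=="top" else c["pixels"][150:300,320:520]
    cv2.imwrite(f"pics/{n}2.png",cv2.resize(a[:,:,::-1],None,fx=4,fy=4,interpolation=cv2.INTER_CUBIC))
    px={"top":[(157,187),(97,240),(193,229),(132,282)],"scene":[(397,263),(466,234),(374,212),(446,185)]}[n]
    print(n,[world(c,p).round(4).tolist() for p in px])
E
```

```text
t: 8.4
eef_pos: [0.5167, 0.1944, 0.1148]
tool_rot: [-0.001, 0.142, 0.99, 0.001]
contact_force: [-21.8, -5.6, 55.1]
gripper_width: 0.002
grasp_force: 28.0
t: 9.57
eef_pos: [0.3198, 0.4073, 0.2892]
tool_rot: [0.0, 0.142, 0.99, -0.0]
contact_force: [0.3, 0.9, 0.8]
gripper_width: -0.001
grasp_force: 0.0
top [[0.6082, 0.2741, 0.116], [0.4959, 0.4026, 0.1156], [0.5162, 0.1951, 0.1152], [0.4064, 0.3237, 0.1155]]
scene [[0.6101, 0.2735, 0.1162], [0.4999, 0.4031, 0.1162], [0.5175, 0.1966, 0.1157], [0.4041, 0.3347, 0.1171]]
```

View pics/top2.png

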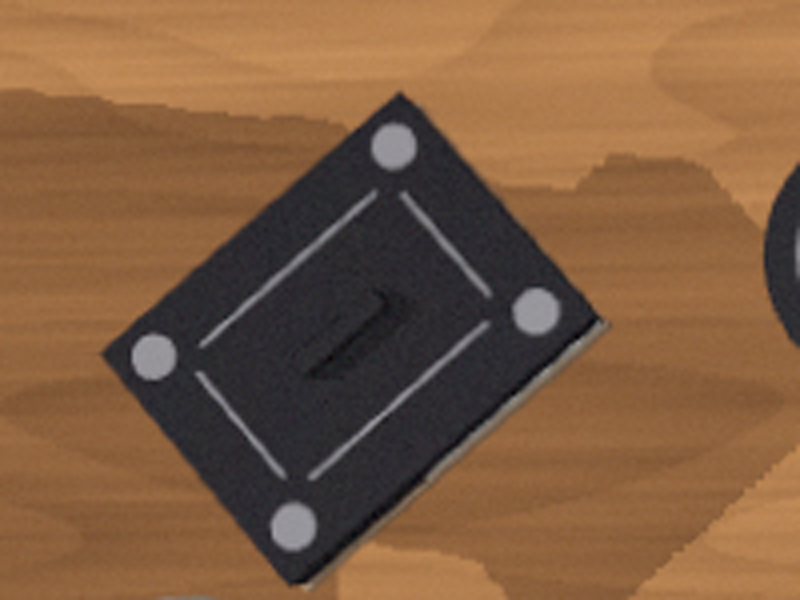

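View pics/scene2.png

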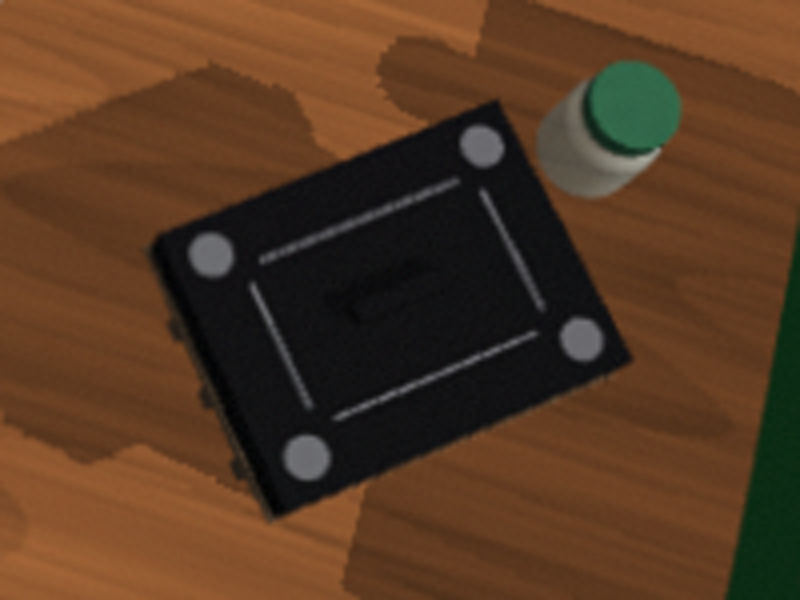

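Both views show a level lid. In the top crop the marks are at (394,146), (154,357), (536,311) and (293,527). Depth puts all four at z ≈ 0.1155, down from 0.125, so the lid is fully down and the arm is clear of it.

```bash
python3 -c "
from station import bot
print(bot.hand_in())"
```

```text
the job is handed in; nothing more can be done
None
```

The rectangular tub's lid is pressed home: all four corner marks dropped from z ≈ 0.125 to about 0.116 m (level to within 1 mm), the square tub was never touched, and the job was handed in at about 10 s, though no verdict came back.

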